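Lock the soak drum's hopper collar and tip in the used tube adapters

ROBOT

A 6-joint arm with a two-finger parallel gripper is mounted at the origin on the work surface. World frame = base frame: x ahead of the robot, y to its left, z up, the work surface at z = 0. Lengths are in mm, angles in rad, forces in N, time in s.
With the tool pointing down it reaches from about 375 to 925 mm from the base axis. Payload 5.7 kg.
Tool frame: the origin (TCP) lies on the centre line of the jaws, within the pads' length; the fingertips stand 17 mm ahead of it and the grasp point (between the pads) lies 2 mm behind it (r.tcp_to_tips is the distance from the TCP to the fingertips, in mm); z points along the fingers, y is the line along which they close (so a half turn about z gives the same grasp; the last joint's range is limited). The gripper opens to 85 mm and grips with 20 to 120 N. Pads are 22 mm wide; open, the fingers measure 114 mm over their backs; the gripper's body (76 mm by 85 mm) begins 54 mm behind the grasp point. The pads swing forward as they close: fully open they stand 13 mm farther back than shut.
Start: joints at [1.001, 0.359, 1.51, -0, 1.272, -0.115], TCP at [263.559, 538.983, 248.267] pointing down, gripper open.
Joint ranges: [-2.97, 2.97], [-1.01, 2.36], [0.21, 2.38], [-0.96, 4.11], [0.2, 2.71], [-2.98, 2.98]. Speed limits (rad/s): [2.39, 2.39, 3.14, 3.14, 3.14, 3.14].

INTERFACE

Orientations are given as a rotation vector (axis times angle).
In Python, from bench import r, viewer, workorder gives the robot as it stands.
- The arm moves only by the shell command python3 -m handwheel 'ROWS' [FORCE]. ROWS is JSON, one flat list of numbers, 7 for each row, row after row: the opening, from 0 (shut) to 1 (fully open), then the shift along the world's x, y, z in m, then the turn, a rotation vector about the world's x, y, z in degrees. A call has 1 to 5 rows; each row shifts and turns the commanded pose from where the row before left it; what a row does not reach is not made up. A row lasts 1/10 s, in which the tool goes at most 50 mm and 8.59 degrees, less where a joint would pass 70% of its speed; a pose out of reach is approached as far as the arm can. A call is refused whole if a number of a shift passes 0.05 or a number of a turn 8.59, either way. A call with a gripper value outside its range is refused whole. The fingers move at their own pace and stop on an object; FORCE is the grip in N (left out, the last holds). Time passes only in rows, so rows that do not move let the fingers close. It gives the time, the measured TCP pose, the force, the opening and the grip force at its end, in the units of the state.
- r.get_state(): the state, without advancing time (a new reading comes with each control period).
- viewer.grab_frame(name): name is "scene" or "top" or "wrist"; returns a dict with "image" (420x560x3 uint8, red, green, blue), "mtx" (3x3 intrinsics, pixels), "R" (3x3) and "t" (3): a world point X has camera coordinates R X + t. Camera axes: x right, y down, z forward; pixel columns grow to the right and rows downward; lengths in mm; the calibration is good to about 2 mm. A picture is of the moment at which its call begins. There is no depth.
- workorder.close_job(): hands the job in; it is judged then, once.
Trained networks look in a picture, given as the dict that the camera call returned (one of the last four; its "shot" number tells which), for a name from the list of things; names that differ only in an ending like _2 or _b are one class to them, and where a whole thing is asked for, a point or a joint stands for the part that bears it (a point fixed in the world has none). Each returns a list of dicts, best first, with "conf" (0 to 1); they miss things now and then, are a little off and sometimes report something else, mostly with a low value. They report only what shows in the picture. A call takes as long as a camera call. They do not tell look-alikes from the thing itself.
- viewer.silhouettes(label, picture): "region" (420x560 bool, what is visible of it) and "pixel" ([column, row] in pixels, amid what is visible of it).
The state is a dict: "time_s": time; "qpos": joint angles; "qvel": joint speeds; "joint_torque": joint torques, N m; "tcp_pos": TCP position; "eef_rot": TCP orientation; "contact_force": force on the tool from outside, world axes, zero at the start; "moment": the same for the moment, N m; "opening": finger opening in mm; "finger_force": force on a finger pad.
Only numpy, scipy, OpenCV 4.12 (cv2) and the standard library are available. Lean on these libraries where they do the work, as an engineer would, in place of code of your own. Each camera call takes 0.05 s, during which the arm holds its last target. There are 200 camera calls.

TASK

On the soak drum, turn the grey lock collar until its lug lines up with the raised black rib on the white throat. Then, with the collar locked there, pick up the metal scoop tray by its bar and tip all four tube adapters out of its open end into the drum, and stand the empty tray upright on the bench again. Leave everything else where it is.

Things in the scene. Friction and masses are not known exactly. Their poses are not given: they have to be found in the camera images.
- drum: Soak drum, fixed to the bench: white tub 176 mm across and 97 mm tall with a white throat (tube, outside 158 mm, inside 148 mm across) up to the open mouth at 160 mm; inner floor 20 mm above the bench. Origin: centre of its underside on the bench, z up. A captive collar turns about its vertical axis. Stands on the left or the right of the work area.
- mouth (a point): Centre of the drum's open round mouth, 160 mm above the bench.
- collar (a joint): Angle (rad) of the grey lock collar (ribbed ring 190 mm across, 100 to 122 mm above the bench) about the drum's vertical axis; grows counter-clockwise seen from above. Stops at 0 and 1.9; locked, in line with the rib, at 1.50. Starts between 0.05 and 0.6. Friction (about 2 N at the lug) holds it where it is left.
- lug (a point): Grip point in the collar's single lug, an upright radial plate 14 mm thick (tangentially), reaching 91 to 141 mm from the drum's axis and 103 to 160 mm above the bench. The point lies 120 mm from the axis, 145 mm above the bench.
- lock_mark (a point): Where point lug lies when the collar is locked: 120 mm from the drum's axis, 145 mm up, in line with the locked mark, a raised black upright rib (14 mm wide, 74 to 92 mm from the axis, 128 to 172 mm up, standing 12 mm above the rim) on the outside of the white throat.
- tray: Loose metal scoop tray, 170 mm long (its x), 92 mm wide (its y), walls 4 mm thick, side walls 38 mm high, back wall (+x end) 42 mm high, -x end open down to the 4 mm floor. Origin: centre of its underside. Two arches (at x = -45 and +45 mm, underside 88 mm up, legs on the side walls) carry the bar. About 0.3 kg.
- tray_bar (a point): Centre of the tray's black carrying bar, 92 mm above its underside: 100 mm long along the tray's x, 16 mm wide (y), 20 mm tall; 80 mm is clear between the arches.
- tray_lip (a point): Middle of the open end's floor edge (tray x = -85 mm, z = 4 mm).
- adapter0: Blue tube adapter, a loose block 60 x 30 x 30 mm (long along its x) with a round bore in one end, 40 g. Origin at its centre. Starts lying lengthwise in the tray.
- adapter1: Blue tube adapter, a loose block 60 x 30 x 30 mm (long along its x) with a round bore in one end, 40 g. Origin at its centre. Starts lying lengthwise in the tray.
- adapter2: Blue tube adapter, a loose block 60 x 30 x 30 mm (long along its x) with a round bore in one end, 40 g. Origin at its centre. Starts lying lengthwise in the tray.
- adapter3: Blue tube adapter, a loose block 60 x 30 x 30 mm (long along its x) with a round bore in one end, 40 g. Origin at its centre. Starts lying lengthwise in the tray.
- tube_rack: Bystander: orange tube rack with tubes, fixed, 110 mm (x) by 56 mm, 108 mm tall. Origin: centre of underside.
- pipette_stand: Bystander: pipette stand with three pipettes, fixed, base 110 mm (x) by 130 mm, 258 mm tall. Origin: centre of underside.
- reagent_bottle: Bystander, loose: amber bottle, 60 mm across, 150 mm tall. Origin: centre of underside.
- jar: Bystander, loose: white jar, 68 mm across, 90 mm tall. Origin: centre of underside.
- beaker: Bystander, loose: glass beaker, 76 mm across, 95 mm tall. Origin: centre of underside.
- wash_bottle: Bystander, loose: white wash bottle, 66 mm across, 178 mm tall with its spout. Origin: centre of underside.
- tip_box: Bystander, loose: grey pipette-tip box 120 x 85 x 60 mm. Origin: centre of underside.
- marker: Bystander, loose: marker pen 130 mm long, 16 mm thick, lying on the bench. Origin: centre of underside.
There are look-alikes about, which are no part of the job. What is shaped like the tray but blue is not meant.

How it is judged (in metres and radians):
On the way, in this order (a step that is already met when the one before it is completed fails the run):
1. the lock collar's lug stands at the locked mark (value of joint collar between 1.42 and 1.58 rad), for 0.3 s.
2. the lifted tray is tipped over the drum's mouth, collar locked (all of step 1 and angle between tray's own z axis and vertical above 0.3 rad and height (world z) of tray_lip above 0.12 m and horizontal distance between tray_lip and drum below 0.12 m), for 0.05 s.
3. all four adapters are in the drum (horizontal distance between each of adapter0, adapter1, adapter2, adapter3 and drum below 0.074 m and height (world z) of each of adapter0, adapter1, adapter2, adapter3 below 0.15 m), for 0.2 s.
At the end, for the whole second after the job is handed in: The collar reads 1.42 to 1.58 rad (within 0.08 rad of its mark), all four adapters lie at rest inside the drum below its mouth, and the tray stands upright (within 0.1 rad), released and at rest on the bench (all of step 1 and all of step 3 and angle between tray's own z axis and vertical below 0.1 rad and height (world z) of tray below 0.012 m and linear speed of tray below 0.03 m/s and linear speed of each of adapter0, adapter1, adapter2, adapter3 below 0.05 m/s); the robot touches nothing.
It fails at once if a loose bystander is pushed away (over 40 mm) or knocked over (distance of any of reagent_bottle, jar, beaker, wash_bottle, tip_box, marker from where it was at the start of the episode above 0.04 m or angle between any of reagent_bottle, jar, beaker, wash_bottle, tip_box's own z axis and vertical above 0.5 rad).
It also fails if it takes over 69 s, if anything falls off the work surface, if the arm or the gripper's body presses on something with over 40 N, if the wrist force passes 120 N, or if a joint passes its speed limit or range.

## Working session

There is one attempt and no reset: what is moved stays moved. The work goes in short steps, Python scripts to look and compute and a shell command to move; the robot and the scene stay as the last step left them, time stands still between calls to the robot, and variables do not carry over. Pictures are saved under pics/ and viewed, at most 13 in all, crops included, and the job is handed in when it is done.

```bash
mkdir -p pics; ls; cat > h.py <<'E'
import numpy as np, cv2
from bench import r, viewer, workorder
def ray(f,p):
    R=np.array(f["R"]);t=np.array(f["t"]);K=np.array(f["mtx"])
    d=R.T@np.linalg.solve(K,[p[0],p[1],1.]); return -R.T@t,d/np.linalg.norm(d)
def atz(f,p,z):
    c,d=ray(f,p); return c+d*(z-c[2])/d[2]
def tri(obs):
    A=np.zeros((3,3));b=np.zeros(3)
    for f,p in obs:
        c,d=ray(f,p);P=np.eye(3)-np.outer(d,d);A+=P;b+=P@c
    return np.linalg.solve(A,b)
def proj(f,X):
    X=np.atleast_2d(X)@np.array(f["R"]).T+np.array(f["t"]);q=X@np.array(f["mtx"]).T
    return q[:,:2]/q[:,2:]
def save(im,n): cv2.imwrite("pics/"+n+".png",cv2.cvtColor(np.ascontiguousarray(im),cv2.COLOR_RGB2BGR))
E
python3 - <<'E'
from h import *
np.set_printoptions(precision=1,suppress=True)
F={n:viewer.grab_frame(n) for n in("scene","top")}
for n,f in F.items():
    save(f["image"],n+"0"); print(n,ray(f,(280,210)))
    for l in ["drum","lug","tray","tray_bar","adapter0","tube_rack","pipette_stand","reagent_bottle","jar","beaker","wash_bottle","tip_box","marker"]:
        print(l,[(round(d["conf"],2),np.round(d["pixel"]).tolist(),atz(f,d["pixel"],50)[:2].round().tolist()) for d in viewer.silhouettes(l,f)[:5]])
E
```

```text
pics
scene (array([1574.2,  -27.5, 1220.8]), array([-0.7,  0. , -0.7]))
drum [(0.87, [355.0, 230.0], [505.0, 227.0]), (0.74, [366.0, 241.0], [552.0, 255.0]), (0.35, [282.0, 290.0], [739.0, -12.0])]
lug [(0.69, [363.0, 245.0], [569.0, 245.0])]
tray [(0.85, [196.0, 172.0], [217.0, -312.0]), (0.74, [130.0, 212.0], [421.0, -508.0]), (0.64, [218.0, 244.0], [561.0, -209.0])]
tray_bar [(0.98, [129.0, 210.0], [409.0, -514.0]), (0.73, [229.0, 236.0], [527.0, -175.0]), (0.71, [197.0, 173.0], [223.0, -310.0])]
adapter0 [(0.63, [210.0, 253.0], [599.0, -230.0]), (0.58, [226.0, 236.0], [530.0, -184.0]), (0.49, [222.0, 234.0], [519.0, -198.0])]
tube_rack [(0.92, [286.0, 237.0], [537.0, 4.0]), (0.39, [282.0, 290.0], [740.0, -10.0])]
pipette_stand [(0.96, [281.0, 290.0], [740.0, -12.0])]
reagent_bottle [(0.61, [278.0, 200.0], [364.0, -18.0]), (0.47, [196.0, 203.0], [379.0, -297.0]), (0.45, [215.0, 244.0], [560.0, -219.0])]
jar [(0.76, [439.0, 264.0], [650.0, 466.0]), (0.52, [278.0, 199.0], [362.0, -18.0])]
beaker [(0.66, [130.0, 246.0], [570.0, -479.0])]
wash_bottle [(0.85, [346.0, 291.0], [744.0, 17
[... 645 characters left out ...]
(0.56, [344.0, 198.0], [531.0, -217.0])]
adapter0 [(0.71, [350.0, 186.0], [566.0, -236.0]), (0.61, [331.0, 211.0], [495.0, -182.0]), (0.54, [342.0, 216.0], [480.0, -212.0]), (0.49, [333.0, 183.0], [572.0, -189.0])]
tube_rack [(0.97, [264.0, 183.0], [573.0, 3.0]), (0.24, [382.0, 272.0], [330.0, -316.0])]
pipette_stand [(0.8, [271.0, 115.0], [774.0, -15.0])]
reagent_bottle [(0.66, [268.0, 258.0], [365.0, -9.0])]
jar []
beaker [(0.9, [438.0, 180.0], [585.0, -480.0]), (0.43, [334.0, 183.0], [572.0, -191.0])]
wash_bottle [(0.96, [203.0, 123.0], [746.0, 180.0])]
tip_box [(0.85, [337.0, 121.0], [755.0, -201.0])]
marker [(0.66, [378.0, 272.0], [328.0, -304.0]), (0.18, [97.0, 157.0], [645.0, 476.0])]
```

```bash
python3 -c "
import cv2
for n in('scene0','top0'):
    i=cv2.imread('pics/'+n+'.png'); cv2.imwrite('pics/'+n+'b.png',cv2.resize(i,(800,600),interpolation=cv2.INTER_CUBIC))"
```

```text
(no output)
```

View pics/scene0b.png

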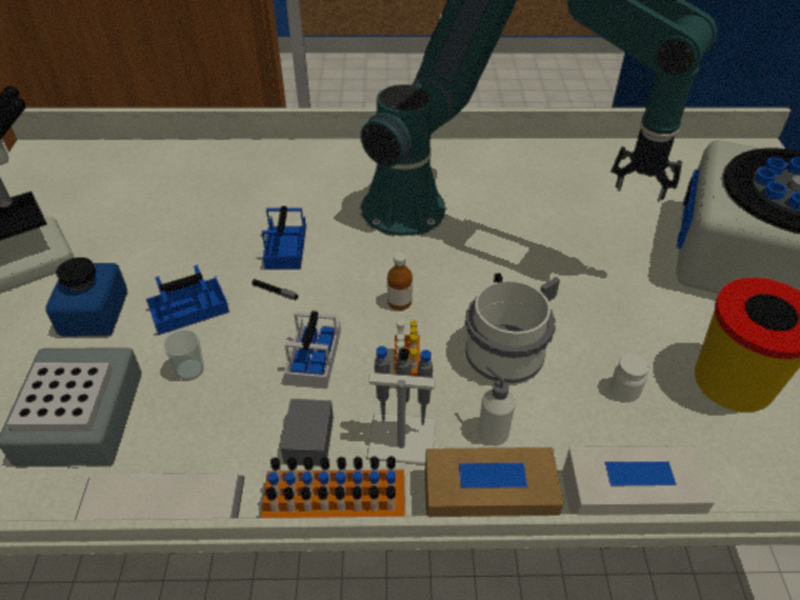

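View pics/top0b.png

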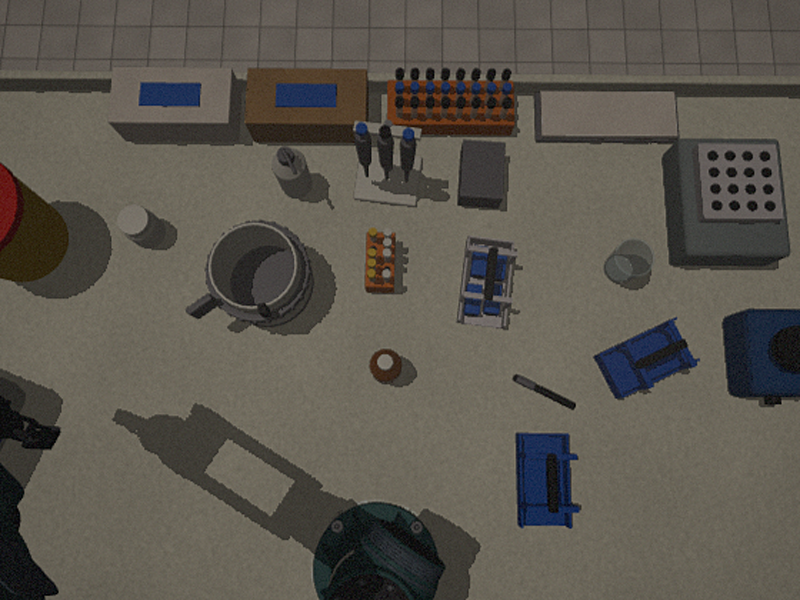

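The scene view shows the drum at about (510,325), its lug at (550,288) and its rib at (498,278), with the metal tray at (313,348); the two blue trays are decoys. In the top view the drum is at (257,267), lug (203,305), rib (264,310), and tray (488,282). All positions are in 800 px scaling.

```bash
python3 - <<'E'
from h import *
np.set_printoptions(precision=1,suppress=True)
F={n:viewer.grab_frame(n) for n in("scene","top")}
out=[]
for n,(bx,by) in [("scene",(318,185)),("scene",(190,205)),("top",(130,145)),("top",(295,155))]:
    c=F[n]["image"][by:by+75,bx:bx+100]
    c=cv2.resize(c,(400,300),interpolation=cv2.INTER_CUBIC)
    for k in range(0,100,10):
        cv2.putText(c,str(bx+k),(k*4,8),0,.28,(255,255,0),1); c[::8,k*4]=(255,255,0)
        if k<75: cv2.putText(c,str(by+k),(0,k*4+3),0,.28,(255,255,0),1); c[k*4,::8]=(255,255,0)
    out.append(c)
save(np.vstack([np.hstack(out[:2]),np.hstack(out[2:])]),"crops")
B={}
for n,f in F.items():
  for l in("lug","tray_bar","tray"):
    for d in viewer.silhouettes(l,f)[:3]:
        x,y=d["pixel"]
        if (l=="lug") or (l!="lug" and ((n=="scene" and 205<x<240 and y>220) or (n=="top" and 320<x<365))):
            ys,xs=np.nonzero(d["region"]); print(n,l,round(d["conf"],2),d["pixel"],xs.min(),xs.max(),ys.min(),ys.max(),len(xs))
E
```

```text
scene lug 0.88 [364.5, 244.0] 325 391 194 250 753
scene tray_bar 0.84 [217.0, 247.4] 198 238 217 271 1152
scene tray 0.71 [217.7, 242.3] 199 238 218 271 868
top lug 0.83 [191.1, 217.6] 130 217 154 226 1167
top tray_bar 0.7 [340.2, 196.1] 321 361 165 229 1325
top tray 0.61 [342.1, 198.4] 320 361 165 229 1445
```

View pics/crops.png

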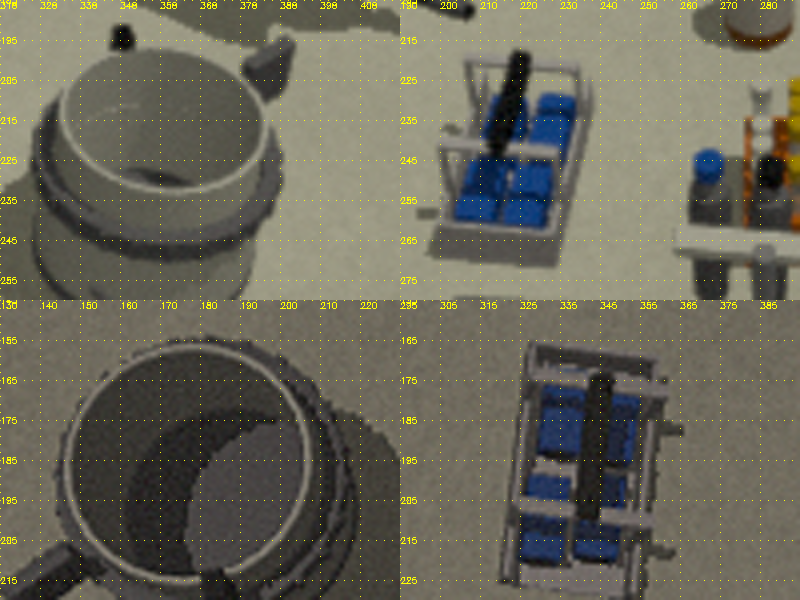

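The crops show the tray's tall back wall on its far (+x) side, so the open end faces the robot. The bar runs (220,218)–(213.5,243) in scene and (343,210)–(345,173.5) in top. The rim centre is near (359,215) in scene and (177,186) in top.

```bash
python3 - <<'E'
from h import *
from scipy.optimize import least_squares
np.set_printoptions(precision=3,suppress=True)
S=viewer.grab_frame("scene");T=viewer.grab_frame("top")
a=np.linspace(0,2*np.pi,180)
# rim extremes incl. outer diameter 158 at z
def res(p):
    o=[]
    for f,e in((S,(333,385.7,197,232.8)),(T,(146.3,208.2,156.2,215.7))):
        q=proj(f,np.c_[p[0]+79*np.cos(a),p[1]+79*np.sin(a),0*a+p[2]])
        o+=list(np.r_[q[:,0].min()-e[0],q[:,0].max()-e[1],q[:,1].min()-e[2],q[:,1].max()-e[3]])
    return o
s=least_squares(res,[480,215,160]);c=s.x;print("mouth",c,np.array(s.fun))
rib=tri([(S,(348.5,192)),(T,(184.5,214))]);print("rib",rib,np.hypot(*(rib-c)[:2]))
v=rib-c;A=np.arctan2(v[1],v[0]);print("lock ang",A,"mark",c[0]+120*np.cos(A),c[1]+120*np.sin(A))
for f,p in((S,(385,199.5)),(T,(142,212.5))):
    X=atz(f,p,158);v=X-c;print("lug",X,np.hypot(*v[:2]),np.arctan2(v[1],v[0]))
b1=tri([(S,(220,218)),(T,(343,210))]);b2=tri([(S,(213.5,243)),(T,(345.2,173.5))])
print("bar",b1,b2,(b1+b2)/2,np.arctan2((b2-b1)[1],(b2-b1)[0]),np.linalg.norm(b2-b1))
from scipy.spatial.transform import Rotation as Ro
st=r.get_state();print(st["tcp_pos"],Ro.from_rotvec(st["eef_rot"]).as_matrix(),st["time_s"],r.tcp_to_tips)
E
```

```text
mouth [537.527 222.962 153.744] [-0.55  -0.701 -0.73   0.991 -0.585 -0.473 -0.384  0.414]
rib [460.556 197.07  173.864] 81.20917576339995
lock ang -2.817095423032161 mark 423.78963392360185 184.70193592018805
lug [478.162 311.767 158.   ] 106.82004231478723 2.1600535451815155
lug [466.349 305.874 158.   ] 109.27356548232339 2.2801928929751822
bar [ 489.284 -206.068   91.529] [ 590.712 -216.462   87.912] [ 539.998 -211.265   89.721] -0.10212478482019804 102.02345265800444
[263.563 538.975 248.239] [[-0.898  0.439 -0.   ]
 [ 0.439  0.898 -0.   ]
 [ 0.    -0.    -1.   ]] 1.9 17.0
```

```bash
python3 -m handwheel '[1,0.025,-0.027,0,0,0,-5.4,1,0.025,-0.027,0,0,0,-5.4,1,0.025,-0.027,0,0,0,-5.4,1,0.025,-0.027,0,0,0,-5.4,1,0.025,-0.027,0,0,0,-5.1]' 30
python3 -m handwheel '[1,0.025,-0.027,0,0,0,0,1,0.025,-0.027,0,0,0,0,1,0.025,-0.027,0,0,0,0,1,0,0,0,0,0,0]'
python3 - <<'E'
from h import *
W=viewer.grab_frame("wrist")
np.set_printoptions(precision=1,suppress=True);print(W["R"],ray(W,(280,210))[0])
c=cv2.resize(W["image"],(800,600))
for k in range(0,800,100): cv2.putText(c,str(int(k*.7)),(k,10),0,.4,(255,255,0),1);cv2.putText(c,str(int(k*.7)),(0,k),0,.4,(255,255,0),1)
save(c,"w1")
for d in viewer.silhouettes("lug",W):print(d["conf"],d["pixel"])
st=r.get_state();print(st["tcp_pos"],st["eef_rot"],st["time_s"],st["qpos"])
E
```

```text
time_s: 2.4
tcp_pos: [389.4, 402.9, 248.4]
eef_rot: [1.401, 2.812, 0.0]
contact_force: [0.6, -0.6, -0.2]
opening: 85.4
finger_force: 0.0
time_s: 2.8
tcp_pos: [466.7, 320.1, 248.4]
eef_rot: [1.4, 2.81, -0.0]
contact_force: [-0.6, 0.3, 0.5]
opening: 85.4
finger_force: 0.0
[[ 0.8  0.6  0. ]
 [ 0.6 -0.8  0.3]
 [ 0.2 -0.2 -1. ]] [424.6 375.2 373.9]
0.87 [276.5, 248.2]
[463.9 322.6 248.3] [-1.4 -2.8 -0. ] 2.9 [ 0.5  0.3  1.6  0.   1.2 -0.2]
```

View pics/w1.png

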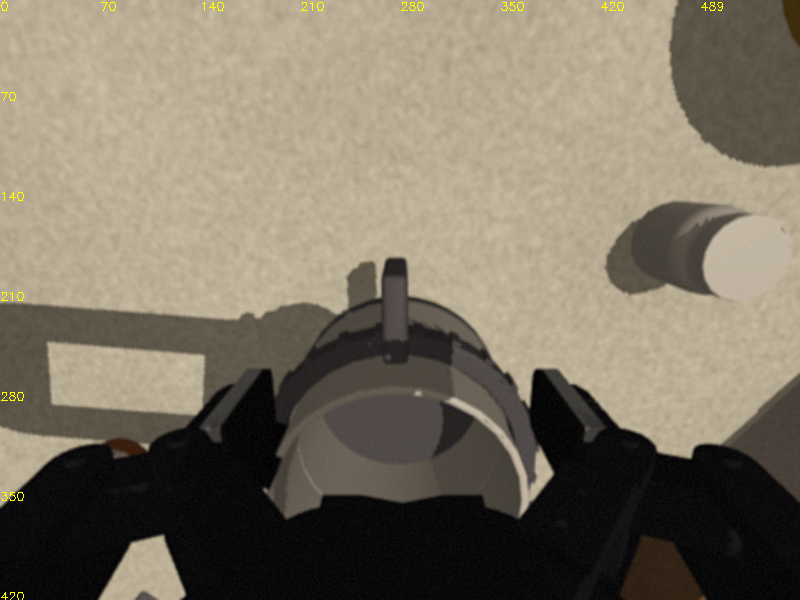

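The wrist view shows the lug as an upright plate at columns 268–285 (560 px scale), top face from row ~194 to ~250. It is centred between the fingers and aligned with their closing line.

```bash
python3 - <<'E'
from h import *
W=viewer.grab_frame("wrist");S=viewer.grab_frame("scene")
np.set_printoptions(precision=1,suppress=True)
st=r.get_state();print(st["tcp_pos"])
for p in((277,193),(277,240),(277,252)):print(atz(W,p,160))
print("tri outer tip",tri([(W,(277,193)),(S,(390.5,195))]))
# rim in wrist: far rim outer edge near lug & right
for p in((280,272),(371,350)): print(atz(W,p,160))
E
```

```text
[462.8 323.5 248.2]
[447.9 337.6 160. ]
[469.8 308.4 160. ]
[475.7 300.5 160. ]
tri outer tip [449.1 335.4 149.4]
[487.8 288.4 160. ]
[593.4 276.6 160. ]
```

```bash
python3 -m handwheel '[1,0,-0.002,-0.035,0,0,0,1,0,0,-0.035,0,0,0,1,0,0,-0.033,0,0,0,0,0,0,0,0,0,0,0,0,0,0,0,0,0]' 40
python3 -m handwheel '[0,0,0,0,0,0,0,0,0,0,0,0,0,0]'
```

```text
time_s: 3.5
tcp_pos: [462.7, 321.7, 145.4]
eef_rot: [-1.393, -2.815, 0.002]
contact_force: [-0.3, 0.7, 0.1]
opening: 59.0
finger_force: 0.0
time_s: 3.7
tcp_pos: [464.7, 322.0, 147.2]
eef_rot: [1.394, 2.813, 0.004]
contact_force: [-0.2, 0.4, -0.4]
opening: 28.3
finger_force: 0.0
```

```bash
python3 -m handwheel '[0,0,0,0,0,0,0,0,0,0,0,0,0,0,0,0,0,0,0,0,0]'
python3 - <<'E'
import numpy as np
v=np.array([-72,96.]);
for i in range(10):
    a=np.radians(7.4);w=np.array([[np.cos(a),-np.sin(a)],[np.sin(a),np.cos(a)]])@v
    print((w-v).round(1),w.round()+[534,225]);v=w
E
```

```text
time_s: 4.0
tcp_pos: [464.0, 321.4, 146.9]
eef_rot: [1.397, 2.813, 0.003]
contact_force: [-1.1, -0.5, 6.3]
opening: 14.0
finger_force: 39.7
[-11.8 -10.1] [450. 311.]
[-10.4 -11.5] [440. 299.]
[ -8.8 -12.7] [431. 287.]
[ -7.1 -13.8] [424. 273.]
[ -5.3 -14.6] [419. 258.]
[ -3.3 -15.1] [415. 243.]
[ -1.4 -15.4] [414. 228.]
[  0.6 -15.5] [415. 212.]
[  2.6 -15.3] [417. 197.]
[  4.6 -14.8] [422. 182.]
```

Gripped at 14 mm. Turning.

```bash
python3 -m handwheel '[0,-0.0118,-0.0101,0,0,0,7.4,0,-0.0104,-0.0115,0,0,0,7.4,0,-0.0088,-0.0127,0,0,0,7.4,0,-0.0071,-0.0138,0,0,0,7.4,0,-0.0053,-0.0146,0,0,0,7.4]'
python3 -m handwheel '[0,-0.0033,-0.0151,0,0,0,7.4,0,-0.0014,-0.0154,0,0,0,7.4,0,0.0006,-0.0155,0,0,0,7.4,0,0.0026,-0.0153,0,0,0,7.4,0,0,0,0,0,0,0]'
```

```text
time_s: 4.5
tcp_pos: [419.2, 257.9, 146.9]
eef_rot: [-0.424, -3.112, -0.001]
contact_force: [-3.7, -2.6, 9.7]
opening: 13.4
finger_force: 43.7
time_s: 5.0
tcp_pos: [417.3, 194.4, 146.8]
eef_rot: [0.381, -3.116, 0.003]
contact_force: [-9.4, -7.0, 17.9]
opening: 13.2
finger_force: 40.7
```

```bash
python3 - <<'E'
from h import *
np.set_printoptions(precision=1,suppress=True)
W=viewer.grab_frame("wrist");S=viewer.grab_frame("scene")
c=cv2.resize(W["image"][150:420,100:460],(480,360)); s=cv2.resize(S["image"][180:260,310:397],(320,294),interpolation=cv2.INTER_CUBIC)
o=np.zeros((360,800,3),np.uint8);o[:,:480]=c;o[:294,480:]=s
save(o,"w2");st=r.get_state();print(st["tcp_pos"],st["contact_force"],st["opening"])
E
```

```text
[417.2 195.1 146.8] [-8.5 -7.7 18.8] 13.630573163236143
```

View pics/w2.png

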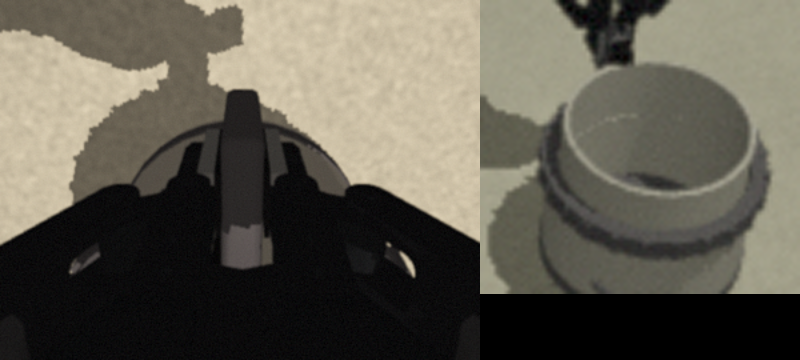

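The lug is still held between the pads, but the rib is hidden behind the gripper. I'll turn the remaining ~6.5°, release and look from above.

```bash
python3 -m handwheel '[0,0.004,-0.013,0,0,0,6.5,0,0,0,0,0,0,0,1,0,0,0,0,0,0,1,0,0,0,0,0,0,1,0,0,0,0,0,0]'
python3 -m handwheel '[1,0,0,0.03,0,0,0,1,0,0,0.04,0,0,0,1,-0.01,0,0.04,0,0,0,1,-0.01,0,0.03,0,0,0,1,0,0,0,0,0,0]'
python3 - <<'E'
from h import *
np.set_printoptions(precision=1,suppress=True)
W=viewer.grab_frame("wrist");S=viewer.grab_frame("scene")
st=r.get_state();print(st["tcp_pos"])
c=cv2.resize(W["image"][120:420,160:400],(480,600));s=cv2.resize(S["image"][180:260,310:397],(320,294),interpolation=cv2.INTER_CUBIC)
o=np.zeros((600,800,3),np.uint8);o[:,:480]=c;o[:294,480:]=s
save(o,"w3")
for d in viewer.silhouettes("lug",W):print(d["conf"],d["pixel"])
E
```

```text
time_s: 5.6
tcp_pos: [423.2, 184.2, 145.7]
eef_rot: [-0.554, 3.091, 0.0]
contact_force: [0.1, 0.5, 0.9]
opening: 56.8
finger_force: 0.0
time_s: 6.1
tcp_pos: [404.3, 185.0, 289.4]
eef_rot: [-0.555, 3.084, 0.001]
contact_force: [0.8, -0.3, 0.5]
opening: 85.2
finger_force: 0.0
[403.  184.3 285.8]
0.78 [271.4, 250.7]
```

View pics/w3.png

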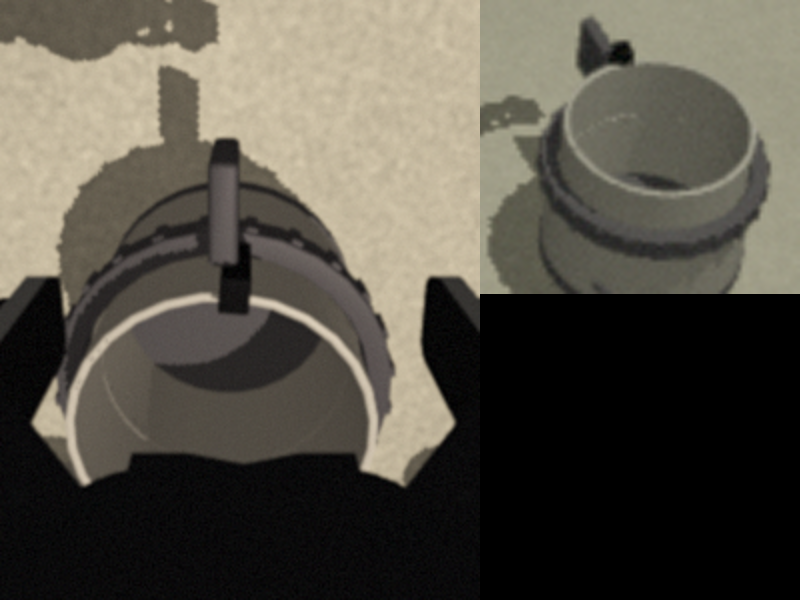

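The wrist crop shows the rib's black top (crop ~(235,296)) slightly to the right of the lug's line (crop ~(224,165)–(226,262)), so the lug is a few degrees off.

```bash
python3 - <<'E'
from h import *
from scipy.optimize import least_squares
np.set_printoptions(precision=2,suppress=True)
W=viewer.grab_frame("wrist");T=viewer.grab_frame("top");im=W["image"].astype(int)
# white rim pixels: brightest thin arc in rows 265..360
br=im.min(2)
pts=[]
for cx,cy in((68,430),(80,380),(100,345),(130,318),(160,303),(190,297),(280,303),(320,325),(350,360),(368,400),(377,440)):
    x,y=160+cx/2,120+cy/2
    y0,x0=int(y)-5,int(x)-5;w=br[y0:y0+11,x0:x0+11].astype(float);w=np.where(w>w.max()-40,w,0)
    yy,xx=np.mgrid[y0:y0+11,x0:x0+11];pts.append([(xx*w).sum()/w.sum(),(yy*w).sum()/w.sum()])
P=np.array([atz(W,p,160) for p in pts]);s=least_squares(lambda q:np.hypot(P[:,0]-q[0],P[:,1]-q[1])-q[2],[534,225,77],loss="soft_l1");c=s.x;print(c,s.fun)
# lug: centroid of lug top per row / rib
for n,p,z in(("lugo",(271.8,203.5),160),("lugi",(272.5,250),160),("rib in",(276.8,276),172),("rib mid",(277.3,268),172)):
    X=atz(W,p,z);v=X[:2]-c[:2];print(n,X,np.hypot(*v),np.arctan2(v[1],v[0]))
for i in range(198,280,6): print(i,br[i,255:295:1].tolist())
E
```

```text
[534.95 221.84  76.38] [ 0.47 -0.75 -0.43 -0.2   0.5   0.56  0.62 -0.23 -0.72 -0.64  0.86]
lugo [400.98 174.84 160.  ] 141.98077892827203 -2.804179598650581
lugi [441.33 190.05 160.  ] 98.87677660291081 -2.814217388735749
rib in [458.2  200.51 172.  ] 79.66385824724142 -2.8705272498135925
rib mid [450.8  198.28 172.  ] 87.38421883815984 -2.8685034268512184
198 [77, 78, 77, 75, 76, 78, 81, 81, 77, 79, 68, 44, 26, 29, 26, 32, 31, 30, 29, 35, 32, 30, 29, 32, 59, 112, 154, 163, 160, 158, 160, 160, 157, 160, 154, 154, 158, 159, 161, 165]
204 [81, 82, 83, 81, 80, 78, 79, 79, 79, 63, 41, 30, 31, 28, 25, 28, 28, 27, 30, 27, 29, 28, 26, 30, 47, 72, 79, 79, 77, 81, 93, 107, 129, 145, 160, 163, 163, 163, 168, 167]
210 [77, 80, 81, 77, 77, 79, 80, 75, 69, 47, 60, 68, 79, 82, 81, 89, 89, 89, 93, 98, 100, 99, 88, 72, 60, 67, 81, 80, 75, 76, 76, 79, 82, 82, 80, 77, 78, 78, 75, 74]
216 [74, 64, 58, 55, 45, 39, 37, 31, 37, 44, 59, 71, 79, 78, 85, 84, 91, 90, 93, 95, 97, 95, 89, 68, 46, 34, 27, 29, 34, 30, 36, 38, 43, 49, 54, 66, 70, 75, 77, 76]
222 [68, 70, 67, 67, 69, 68, 66, 67, 58, 47, 60, 68, 77,
[... 896 characters left out ...]
, 65, 76, 76, 82, 83, 85, 86, 84]
258 [66, 68, 69, 68, 69, 69, 67, 69, 65, 66, 64, 55, 51, 49, 52, 43, 29, 12, 18, 20, 21, 19, 13, 10, 1, 9, 2, 0, 8, 6, 28, 51, 69, 67, 69, 67, 67, 70, 65, 72]
264 [71, 67, 65, 70, 67, 69, 70, 69, 67, 71, 69, 67, 70, 70, 61, 35, 14, 7, 12, 5, 5, 7, 3, 0, 6, 3, 4, 3, 10, 5, 19, 48, 66, 68, 66, 69, 70, 66, 69, 70]
270 [67, 64, 64, 66, 64, 66, 67, 63, 66, 64, 69, 68, 67, 69, 55, 25, 21, 14, 15, 20, 21, 22, 18, 19, 19, 15, 16, 18, 22, 18, 34, 63, 67, 70, 68, 68, 71, 69, 67, 68]
276 [171, 167, 161, 156, 148, 139, 141, 135, 137, 136, 136, 135, 136, 117, 66, 23, 12, 18, 20, 17, 20, 15, 14, 13, 10, 15, 20, 17, 23, 58, 124, 175, 181, 182, 186, 184, 184, 182, 184, 181]
```

```bash
python3 -m handwheel '[1,0.01,0,-0.03,0,0,0,1,0.01,0,-0.035,0,0,0,1,0,0,-0.04,0,0,0,1,0,0,-0.035,0,0,0,0,0,0,0,0,0,0]'
python3 -m handwheel '[0,0,0,0,0,0,0,0,0,0,0,0,0,0,0,0,0,0,0,0,0,0,0,0,0,0,0,0,0,0,0,0,0,0,0]'
```

```text
time_s: 6.85
tcp_pos: [418.4, 182.7, 140.5]
eef_rot: [0.552, -3.081, 0.002]
contact_force: [-1.3, -0.6, 0.7]
opening: 73.4
finger_force: 0.0
time_s: 7.35
tcp_pos: [423.9, 184.0, 146.8]
eef_rot: [-0.553, 3.089, -0.001]
contact_force: [0.3, -3.1, 4.9]
opening: 13.7
finger_force: 38.8
```

```bash
python3 -m handwheel '[0,-0.002,0.006,0,0,0,-3,0,0,0,0,0,0,0,1,0,0,0,0,0,0,1,0,0,0,0,0,0,1,0,0,0,0,0,0]'
python3 -m handwheel '[1,0,0,0.03,0,0,0,1,0,0,0.04,0,0,0,1,-0.01,0,0.04,0,0,0,1,-0.01,0,0.03,0,0,0,1,0,0,0,0,0,0]'
python3 - <<'E'
from h import *
np.set_printoptions(precision=2,suppress=True)
W=viewer.grab_frame("wrist");st=r.get_state();print(st["tcp_pos"],st["time_s"],st["qpos"])
c=np.array([534.95,221.84]);im=W["image"].min(2).astype(int)
np.save("w.npy",im)
for i in list(range(204,280,6)): print(i,im[i,255:300].tolist())
E
```

```text
time_s: 7.85
tcp_pos: [420.6, 190.0, 145.4]
eef_rot: [-0.474, 3.105, 0.0]
contact_force: [0.4, -0.1, 0.2]
opening: 56.7
finger_force: 0.0
time_s: 8.35
tcp_pos: [401.9, 190.7, 289.3]
eef_rot: [-0.474, 3.099, 0.002]
contact_force: [0.4, -0.6, -0.6]
opening: 85.5
finger_force: 0.0
[401.41 190.4  287.17] 8.4 [ 0.29  0.09  1.77 -0.    1.27 -1.59]
204 [85, 81, 85, 80, 81, 77, 80, 84, 84, 83, 79, 70, 52, 51, 61, 67, 69, 68, 74, 71, 74, 72, 70, 76, 69, 63, 56, 54, 72, 75, 78, 78, 86, 93, 106, 141, 161, 160, 160, 164, 172, 166, 160, 162, 164]
210 [80, 79, 84, 78, 77, 79, 77, 84, 85, 82, 77, 69, 52, 62, 72, 79, 83, 81, 86, 87, 90, 92, 96, 99, 94, 85, 69, 65, 78, 81, 83, 83, 81, 88, 84, 85, 83, 82, 78, 79, 81, 79, 86, 112, 153]
216 [29, 35, 45, 46, 48, 56, 56, 62, 64, 69, 67, 59, 53, 61, 71, 81, 81, 80, 86, 89, 91, 95, 94, 97, 91, 78, 68, 58, 62, 60, 60, 58, 53, 46, 52, 40, 45, 38, 33, 33, 28, 29, 37, 44, 56]
222 [69, 65, 68, 70, 65, 69, 69, 64, 70, 66, 65, 56, 49, 64, 70, 82, 83, 85, 87, 87, 94, 93, 96, 94, 86, 78, 64, 58, 66, 68, 67, 67, 70, 68, 68, 69, 71, 65, 65, 68, 69, 67, 67, 70, 66]
228
[... 977 characters left out ...]
 0, 12, 4, 6, 4, 5, 0, 8, 0, 1, 0, 4, 12, 39, 66, 65, 70, 67, 68, 66, 69, 68, 66, 69, 66, 65, 66, 65, 68, 67, 65, 70]
264 [65, 71, 67, 68, 68, 72, 67, 72, 71, 71, 56, 28, 10, 19, 20, 16, 22, 18, 15, 24, 19, 16, 17, 20, 19, 23, 42, 62, 64, 64, 68, 67, 65, 66, 65, 69, 64, 67, 67, 69, 64, 66, 64, 64, 67]
270 [174, 175, 179, 178, 177, 174, 173, 163, 149, 127, 88, 36, 10, 15, 18, 11, 20, 17, 22, 18, 11, 17, 22, 12, 22, 57, 128, 177, 188, 184, 185, 182, 179, 175, 176, 172, 166, 156, 152, 143, 127, 105, 87, 74, 69]
276 [82, 79, 78, 81, 83, 83, 80, 80, 81, 80, 56, 27, 18, 19, 20, 19, 23, 17, 16, 18, 14, 21, 17, 16, 19, 35, 63, 84, 83, 85, 81, 82, 80, 81, 82, 78, 80, 81, 79, 79, 70, 72, 90, 114, 132]
```

The lug and rib now share the same centre column (~273), so the collar is in line. Next I move above the tray.

```bash
python3 -m handwheel '[1,0.013,-0.04,0,0,0,-4.6,1,0.013,-0.04,0,0,0,-4.6,1,0.013,-0.04,0,0,0,-4.6,1,0.014,-0.04,0,0,0,-4.7,1,0.014,-0.04,0,0,0,-4.7]'
python3 -c "
from h import *
s=r.get_state();print(s['qpos'],s['tcp_pos'])"
python3 -m handwheel '[1,0.014,-0.04,0,0,0,0,1,0.014,-0.04,0,0,0,0,1,0.014,-0.04,0,0,0,0,1,0.014,-0.04,-0.01,0,0,0,1,0.014,-0.04,-0.01,0,0,0]'
python3 -m handwheel '[1,0,0,0,0,0,0,1,0,0,0,0,0,0]'
python3 - <<'E'
from h import *
W=viewer.grab_frame("wrist")
s=r.get_state();print(s['qpos'],s['tcp_pos'],s['eef_rot'],s["time_s"])
c=cv2.resize(W["image"],(800,600))
for k in range(0,800,100): cv2.putText(c,str(int(k*.7)),(k,10),0,.4,(255,0,0),1);cv2.putText(c,str(int(k*.7)),(0,k),0,.4,(255,0,0),1)
save(c,"w4")
for d in viewer.silhouettes("tray_bar",W):print(d["conf"],d["pixel"])
E
```

```text
time_s: 8.9
tcp_pos: [467.3, -11.6, 283.7]
eef_rot: [-0.165, -3.135, -0.001]
contact_force: [1.4, 0.2, -0.7]
opening: 85.3
finger_force: 0.0
[-1.72792639e-01  1.32278400e-01  1.73204191e+00  9.45902747e-05
  1.27967640e+00 -1.63818989e+00] [467.3040746  -11.58579088 283.70889687]
time_s: 9.4
tcp_pos: [537.6, -211.7, 263.3]
eef_rot: [-0.161, -3.136, -0.001]
contact_force: [0.9, -0.1, 1.3]
opening: 85.1
finger_force: 0.0
time_s: 9.6
tcp_pos: [536.8, -210.3, 263.0]
eef_rot: [-0.163, -3.134, -0.003]
contact_force: [-1.1, -0.0, -0.1]
opening: 85.7
finger_force: 0.0
[-4.92088610e-01  3.12911820e-01  1.54038691e+00  3.79621493e-04
  1.29179822e+00 -1.96016967e+00] [ 536.74919179 -209.41427857  263.6052514 ] [-1.61283920e-01 -3.13443079e+00 -2.86369951e-03] 9.65
0.72 [31.3, 73.8]
0.61 [282.2, 185.0]
0.32 [296.8, 213.7]
```

View pics/w4.png

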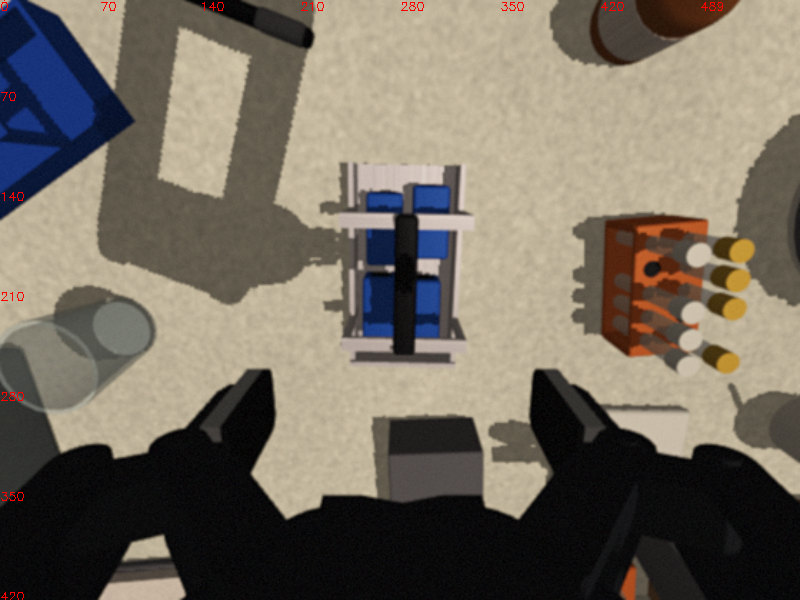

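The wrist view shows the metal tray with its bar running from (284,149) to (283,247) (560 px). The open end is at the top of the picture, toward the robot, and the four adapters are inside.

```bash
python3 - <<'E'
from h import *
np.set_printoptions(precision=2,suppress=True)
W=viewer.grab_frame("wrist");S=viewer.grab_frame("scene")
a,b=(284.2,149.5),(282.8,247)
A,B=atz(W,a,102),atz(W,b,102);print(A,B,(A+B)/2,np.degrees(np.arctan2(*(B-A)[1::-1])),np.linalg.norm(B-A))
print(tri([(W,a),(S,(220,218))]),tri([(W,b),(S,(213.5,243))]))
from scipy.spatial.transform import Rotation as Ro
s=r.get_state();M=Ro.from_rotvec(s["eef_rot"]).as_matrix();print(s["tcp_pos"],M)
# planar kinematics fit
D=[([.359,1.51,1.272],[263.56,538.98,248.27]),([.1323,1.7320,1.2797],[467.30,-11.59,283.71]),([.3129,1.5404,1.2918],[536.75,-209.41,263.6]),([.09,1.77,1.27],[401.41,190.4,287.17])]
for q,t in D: print(q,np.sqrt(t[0]**2+t[1]**2-68.7**2),t[2],sum(q))
print([x for x in dir(r) if x[0]!="_"])
E
```

```text
[ 489.67 -201.31  102.  ] [ 587.65 -212.62  102.  ] [ 538.66 -206.96  102.  ] -6.585088887607033 98.62740076005372
[ 490.54 -202.41   92.69] [ 592.71 -214.38   90.22]
[ 537.21 -208.67  265.11] [[-0.99  0.1  -0.  ]
 [ 0.1   0.99  0.  ]
 [ 0.    0.   -1.  ]]
[0.359, 1.51, 1.272] 596.0231740461104 248.27 3.141
[0.1323, 1.732, 1.2797] 462.3677411974153 283.71 3.144
[0.3129, 1.5404, 1.2918] 572.0431981939826 263.6 3.1451000000000002
[0.09, 1.77, 1.27] 438.9333185120492 287.17 3.13
['Unreachable', 'get_state', 'tcp_to_tips']
```

```bash
python3 -m handwheel '[1,0.002,0.001,-0.043,0,0,0,1,0,0,-0.045,0,0,0,1,0,0,-0.045,0,0,0,1,0,0,-0.037,0,0,0,0,0,0,0,0,0,0]' 100
python3 -m handwheel '[0,0,0,0,0,0,0,0,0,0,0,0,0,0,0,0,0,0,0,0,0,0,0,0,0,0,0,0,0,0,0,0,0,0,0]'
```

```text
time_s: 10.3
tcp_pos: [536.0, -206.0, 91.2]
eef_rot: [-0.158, -3.129, -0.006]
contact_force: [-0.3, 0.1, -0.4]
opening: 73.1
finger_force: 0.0
time_s: 10.8
tcp_pos: [540.9, -209.4, 97.4]
eef_rot: [0.161, 3.134, -0.002]
contact_force: [-0.3, 1.7, 8.0]
opening: 14.4
finger_force: 97.6
```

```bash
python3 -m handwheel '[0,0,0,0.02,0,0,0,0,0,0,0.04,0,0,0,0,0,0,0.045,0,0,0,0,0,0,0.045,0,0,0,0,0,0,0.04,0,0,0]'
python3 -m handwheel '[0,0,0.02,0.03,0,0,4,0,0,0.03,0.01,0,0,4,0,0,0.035,0,0,0,0,0,0,0.035,0,0,0,0,0,0,0.035,0,0,0,0]'
python3 -c "
from h import *
s=r.get_state();print(s['qpos'].round(3) if hasattr(s['qpos'],'round') else s['qpos'],s['tcp_pos'])"
```

```text
time_s: 11.3
tcp_pos: [539.2, -208.9, 287.7]
eef_rot: [0.161, 3.137, -0.001]
contact_force: [0.1, -0.4, -4.2]
opening: 13.8
finger_force: 98.2
time_s: 11.8
tcp_pos: [538.7, -52.7, 325.4]
eef_rot: [0.058, -3.141, -0.0]
contact_force: [0.9, -1.0, -4.8]
opening: 14.2
finger_force: 98.2
[-0.225  0.211  1.527 -0.     1.404 -1.833] [538.73709285 -52.70240715 325.43188286]
```

```bash
python3 -m handwheel '[0,0.01,0.035,0,-4,0,0,0,0.01,0.035,0,0,0,0]'
python3 -c "
from h import *
s=r.get_state();print(s['qpos'].round(3),s['tcp_pos'])"
```

```text
time_s: 12.0
tcp_pos: [558.7, 18.0, 325.4]
eef_rot: [0.059, -3.138, 0.112]
contact_force: [1.0, -0.2, -4.0]
opening: 13.8
finger_force: 98.3
[-0.046  0.241  1.489 -0.072  1.408 -1.643] [558.70859124  18.00045102 325.42270562]
```

```bash
cat > ik.py <<'E'
import numpy as np
from scipy.optimize import least_squares
from scipy.spatial.transform import Rotation as Ro
def RR(q,s): return (Ro.from_euler("z",q[0])*Ro.from_euler("y",q[1]+q[2])*Ro.from_euler("z",s*q[3])*Ro.from_euler("y",q[4])*Ro.from_euler("z",q[5]+np.pi/2))
def fk(q,p,s):
    a,b,h,L,off=p;R=RR(q,s)
    f=q[1]+q[2]
    w=Ro.from_euler("z",q[0]).apply([a*np.sin(q[1])+b*np.sin(f),off,h+a*np.cos(q[1])+b*np.cos(f)])
    return w+L*R.as_matrix()[:,2],R
E
python3 - <<'E'
from ik import *
np.set_printoptions(precision=3,suppress=True)
from h import r
s=r.get_state()
D=[([1.001,.359,1.51,0,1.272,-.115],[263.559,538.983,248.267]),([-.1728,.13228,1.73204,0,1.27968,-1.638],[467.304,-11.586,283.709]),([-.49209,.31291,1.54039,.0004,1.2918,-1.96],[536.749,-209.414,263.605]),([-.225,.211,1.527,0,1.404,-1.833],[538.737,-52.702,325.432]),(list(s["qpos"]),s["tcp_pos"])]
for sg in(1,-1):
    f=least_squares(lambda p:np.r_[np.ravel([fk(q,p,sg)[0]-t for q,t in D]),(p-[612,400,128,300,68])*.01],[612,400,128,300,68])
    print(sg,f.x,np.abs(f.fun[:15]).max(),(RR(s["qpos"],sg).inv()*Ro.from_rotvec(s["eef_rot"])).magnitude())
    if sg==1 or 1:
        p=f.x
        lo=np.array([-2.97,-1.01,.21,-.96,.2,-2.98]);hi=np.array([2.97,2.36,2.38,4.11,2.71,2.98])
        for psi in(30,45,60,75):
            u=np.array([np.cos(np.radians(psi)),np.sin(np.radians(psi)),0]);y=np.array([-u[1],u[0],0]);q=np.array(s["qpos"])
            for th in(0,20,40,55,65,75):
                t=np.radians(th);lip=np.array([535,223,190.])+20*u
                bar=lip+u*(85*np.cos(t)-88*np.sin(t))+[0,0,85*np.sin(t)+88*np.cos(t)]
                Rt=Ro.from_rotvec(-t*y)*Ro.from_matrix(np.c_[-u,y,[0,0,-1]])
                g=least_squares(lambda q:np.r_[(fk(q,p,sg)[0]-bar)/100,(RR(q,sg)*Rt.inv()).as_rotvec()],np.clip(q,lo+.01,hi-.01),bounds=(lo,hi));q=g.x
                print(psi,th,bar.round(),q,"err",np.abs(g.fun).max())
E
```

```text
1 [584.37  413.003 188.64  365.72   69.02 ] 9.075107746757169 3.589233996943026e-16
30 0 [626. 276. 278.] [ 0.314  0.484  1.237  0.     1.42  -1.781] err 1.1655610019323916e-12
30 20 [595. 258. 302.] [ 0.25   0.213  1.639  0.114  0.956 -1.895] err 5.692875337803825e-11
30 40 [560. 237. 312.] [ 0.14  -0.003  2.027  0.513  0.513 -2.327] err 1.7524541817692808e-11
30 55 [532. 221. 310.] [ 0.066 -0.098  2.25   1.15   0.358 -2.98 ] err 0.0652710178499386
30 65 [514. 211. 304.] [ 0.088 -0.138  2.303  1.193  0.29  -2.98 ] err 0.2068742544569793
30 75 [498. 201. 295.] [ 0.112 -0.171  2.351  1.233  0.227 -2.98 ] err 0.3595062637745296
45 0 [609. 297. 278.] [ 0.352  0.474  1.255  0.     1.413 -2.004] err 2.0616404308179025e-12
45 20 [584. 272. 302.] [ 0.224  0.22   1.63   0.217  1.004 -2.222] err 2.6828539390066903e-13
45 40 [555. 243. 312.] [ 0.02   0.032  1.991  0.741  0.72  -2.808] err 3.424090455617091e-10
45 55 [533. 221. 310.] [-0.052 -0.047  2.133  0.946  0.654 -2.98 ] err 0.1294176649058198
45 65 [518. 206. 304.] [-0.067 -0.092  2.198  0.995  0.605 -2.98 ] err 0.2579801527260812
45 75 
[... 2772 characters left out ...]
2  0.21  -0.527  1.24  -2.07 ] err 0.08782864556802199
60 75 [513. 186. 295.] [ 0.515  0.783  0.21  -0.598  1.186 -2.092] err 0.15538546446197057
75 0 [562. 324. 278.] [ 0.418  0.424  1.337  0.     1.381 -2.462] err 3.838346174234175e-10
75 20 [553. 290. 302.] [ 0.496  0.508  1.095 -0.261  1.302 -2.423] err 4.189359970041551e-13
75 40 [542. 251. 312.] [ 0.547  0.603  0.775 -0.486  1.256 -2.364] err 1.1787392395490314e-09
75 55 [534. 220. 310.] [ 0.567  0.706  0.433 -0.621  1.257 -2.272] err 5.511537892743945e-12
75 65 [529. 200. 304.] [ 0.574  0.773  0.21  -0.693  1.278 -2.2  ] err 0.030444829033146333
75 75 [524. 181. 295.] [ 0.58   0.749  0.21  -0.781  1.234 -2.217] err 0.09902253086355732
```

```bash
python3 - <<'E'
from ik import *
np.set_printoptions(precision=2,suppress=True)
p=[584.37,413.003,188.64,365.72,69.02]
lo=np.array([-2.97,-1.01,.21,-.96,.2,-2.98]);hi=np.array([2.97,2.36,2.38,4.11,2.71,2.98])
for zl in(190,):
  for psi in range(-135,40,15):
    u=np.array([np.cos(np.radians(psi)),np.sin(np.radians(psi)),0]);y=np.array([-u[1],u[0],0]);q=np.array([.3,.4,1.3,0,1.4,.3-np.radians(psi+90)]);last=None
    for th in range(0,76,5):
        t=np.radians(th);lip=np.array([535,223,zl])+20*u
        bar=lip+u*(85*np.cos(t)-88*np.sin(t))+[0,0,85*np.sin(t)+88*np.cos(t)]
        Rt=Ro.from_rotvec(-t*y)*Ro.from_matrix(np.c_[-u,y,[0,0,-1]])
        g=least_squares(lambda q:np.r_[(fk(q,p,1)[0]-bar)/100,(RR(q,1)*Rt.inv()).as_rotvec()],np.clip(q,lo+.01,hi-.01),bounds=(lo,hi))
        if np.abs(g.fun).max()>.01: break
        q=g.x;last=th
    print(zl,psi,"max",last,q)
E
```

```text
190 -135 max 75 [ 0.48  1.19  0.42 -0.77  2.71  0.76]
190 -120 max 75 [ 0.58  1.09  0.66 -0.82  2.51  0.73]
190 -105 max 75 [ 0.68  0.98  0.91 -0.86  2.3   0.73]
190 -90 max 75 [ 0.77  0.86  1.16 -0.92  2.09  0.74]
190 -75 max 70 [ 0.84  0.7   1.41 -0.96  1.84  0.73]
190 -60 max 60 [ 0.83  0.49  1.62 -0.96  1.54  0.61]
190 -45 max 50 [ 0.75  0.3   1.78 -0.95  1.23  0.38]
190 -30 max 45 [ 0.66  0.18  1.88 -0.92  0.97  0.12]
190 -15 max 45 [ 0.59  0.08  1.99 -0.93  0.72 -0.1 ]
190 0 max 45 [ 0.46  0.    2.08 -0.8   0.45 -0.49]
190 15 max 45 [ 0.29 -0.04  2.12 -0.06  0.28 -1.5 ]
190 30 max 50 [ 0.06 -0.07  2.22  1.12  0.39 -2.97]
```

```bash
python3 -m handwheel '[0,0,0,0,4,0,0,0,-0.002,0.005,0,0,0,-8.4,0,-0.002,0.005,0,0,0,-8.4,0,-0.002,0.01,0,0,0,-8.4,0,-0.002,0.01,0,0,0,-8.4]'
python3 -m handwheel '[0,-0.002,0.01,0,0,0,-8.4,0,-0.002,0.01,0,0,0,-8.4,0,-0.002,0.01,0,0,0,-8.4,0,-0.002,0.01,0,0,0,-8.4,0,-0.002,0.01,0,0,0,-8.4]'
python3 -m handwheel '[0,-0.002,0.01,0,0,0,-8.4,0,-0.003,0.01,0,0,0,-8.1,0,0,0,0,0,0,0]'
python3 - <<'E'
from h import *
s=r.get_state();print(s['qpos'].round(3),s['tcp_pos'].round(1),s["eef_rot"].round(3))
f=viewer.grab_frame("scene");g=viewer.grab_frame("top")
save(np.hstack([cv2.resize(f["image"][100:310,250:474],(400,375)),cv2.resize(g["image"][90:300,60:284],(400,375))]),"s5")
E
```

```text
time_s: 12.5
tcp_pos: [550.8, 46.2, 325.1]
eef_rot: [-0.861, -3.02, 0.001]
contact_force: [1.2, 1.4, -4.4]
opening: 14.0
finger_force: 98.6
time_s: 13.0
tcp_pos: [540.7, 96.3, 325.1]
eef_rot: [-1.886, -2.511, 0.001]
contact_force: [-0.1, -0.3, -4.0]
opening: 14.0
finger_force: 98.7
time_s: 13.3
tcp_pos: [535.5, 116.9, 325.2]
eef_rot: [-2.22, -2.221, 0.001]
contact_force: [-0.6, 0.6, -4.4]
opening: 13.9
finger_force: 98.6
[8.800e-02 2.220e-01 1.513e+00 1.000e-03 1.407e+00 8.800e-02] [535.5 116.9 325.2] [-2.220e+00 -2.221e+00  1.000e-03]
```

View pics/s5.png

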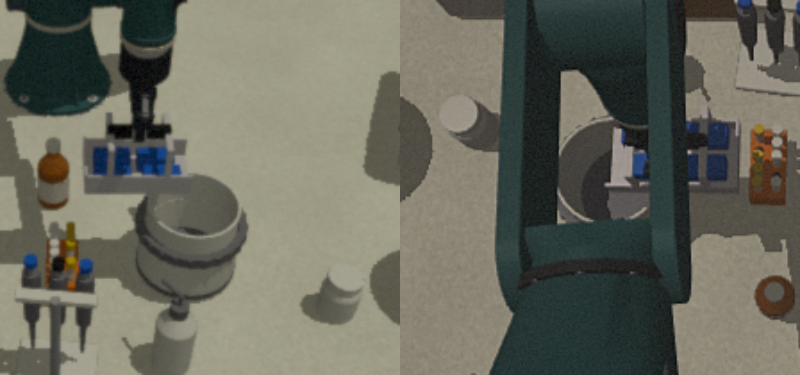

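Tray is level with its open lip over the mouth. I'll tip it about world x while holding the lip near (535,205,200).

```bash
python3 -m handwheel '[0,0,0.012,-0.0085,-6,0,0,0,0,0.012,-0.0085,-6,0,0,0,0,0.012,0.0055,-6,0,0,0,0,0.012,0.0055,-6,0,0,0,0,0,0,0,0,0]'
python3 -m handwheel '[0,0,0.0062,0.001,-3,0,0,0,0,0.0062,0.001,-3,0,0,0,0,0.0062,0.001,-3,0,0,0,0,0.0062,0.001,-3,0,0,0,0,0,0,0,0,0]'
python3 - <<'E'
from h import *
s=r.get_state();print(s['qpos'].round(3),s['tcp_pos'].round(1),s["eef_rot"].round(3))
f=viewer.grab_frame("scene")
for d in viewer.silhouettes("adapter0",f): print(round(d["conf"],2),d["pixel"],d["region"].sum())
E
```

```text
time_s: 13.9
tcp_pos: [536.9, 167.2, 318.2]
eef_rot: [1.982, 1.999, -0.424]
contact_force: [-0.2, -0.9, -5.1]
opening: 13.9
finger_force: 98.7
time_s: 14.4
tcp_pos: [536.8, 189.4, 321.9]
eef_rot: [1.859, 1.867, -0.607]
contact_force: [-0.5, -1.2, -5.2]
opening: 13.9
finger_force: 98.7
[ 0.534  0.453  1.343 -0.532  1.683  0.561] [536.8 189.4 321.9] [ 1.859  1.867 -0.607]
0.63 [344.3, 191.2] 143
0.63 [324.3, 181.2] 139
0.53 [348.9, 199.0] 45
0.43 [333.3, 190.8] 87
```

Still all four in at 36°. Tipping further.

```bash
python3 -m handwheel '[0,0,0.0066,0,-3,0,0,0,0,0.0066,0,-3,0,0,0,0,0.0066,0,-3,0,0,0,0,0.0066,0,-3,0,0,0,0,0,0,0,0,0]'
python3 -m handwheel '[0,0,0.0064,-0.0012,-3,0,0,0,0,0.0064,-0.0012,-3,0,0,0,0,0.0064,-0.0012,-3,0,0,0,0,0.0064,-0.0012,-3,0,0,0,0,0,0,0,0,0]'
python3 - <<'E'
from h import *
s=r.get_state();print(s['qpos'].round(3),s['tcp_pos'].round(1),s["eef_rot"].round(3))
f=viewer.grab_frame("scene")
for d in viewer.silhouettes("adapter0",f): print(round(d["conf"],2),d["pixel"],d["region"].sum())
E
```

```text
time_s: 15.0
tcp_pos: [536.8, 215.3, 322.4]
eef_rot: [1.724, 1.729, -0.77]
contact_force: [-1.0, -0.4, -3.3]
opening: 13.6
finger_force: 99.0
time_s: 15.5
tcp_pos: [536.9, 240.5, 317.3]
eef_rot: [1.583, 1.587, -0.916]
contact_force: [0.3, 0.0, -3.3]
opening: 14.3
finger_force: 99.1
[ 0.706  0.688  1.202 -0.79   1.956  0.674] [536.9 240.5 317.3] [ 1.583  1.587 -0.916]
0.51 [370.1, 223.8] 230
```

```bash
python3 - <<'E'
from h import *
f=viewer.grab_frame("scene");g=viewer.grab_frame("top");w=viewer.grab_frame("wrist")
a=cv2.resize(f["image"][130:270,290:430],(400,400));b=cv2.resize(w["image"],(400,300))
o=np.zeros((400,800,3),np.uint8);o[:,:400]=a;o[:300,400:]=b;save(o,"s6")
E
```

```text
(no output)
```

View pics/s6.png

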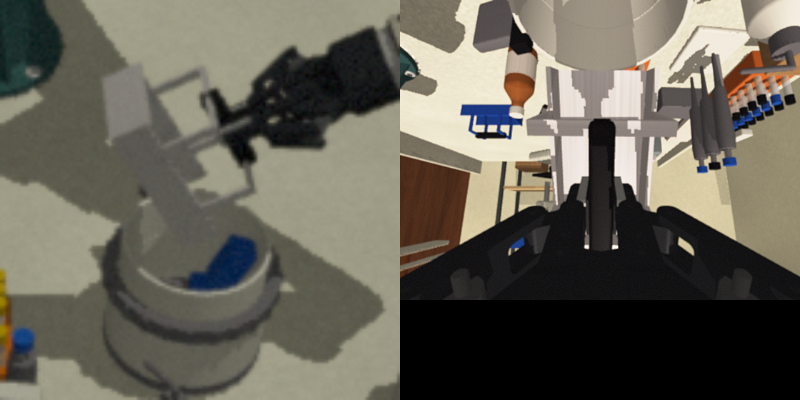

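The tray is empty and the adapters lie inside the drum. Retreating: raise, level out, turn back and return to the tray's old place.

```bash
python3 -m handwheel '[0,0,0,0.03,0,0,0,0,0,0,0.04,0,0,0,0,0,-0.015,0.01,7.5,0,0,0,0,-0.015,0,7.5,0,0,0,0,-0.015,0,7.5,0,0]'
python3 -m handwheel '[0,0,-0.015,0,7.5,0,0,0,0,-0.015,0,7.5,0,0,0,0,-0.015,0,7.5,0,0,0,0,-0.015,0,7.5,0,0,0,0,-0.015,0,7.5,0,0]'
python3 -m handwheel '[0,0,-0.015,0,0,0,8.4,0,0,-0.02,0,0,0,8.4,0,0,-0.03,0,0,0,8.4,0,0,-0.03,0,0,0,8.4,0,0,-0.03,0,0,0,8.4]'
python3 -m handwheel '[0,0,-0.03,-0.01,0,0,8.4,0,0,-0.03,-0.01,0,0,8.4,0,0,-0.035,-0.015,0,0,8.4,0,0,-0.035,-0.015,0,0,8.4,0,0,-0.03,-0.015,0,0,8.4]'
python3 -c "
from h import *
s=r.get_state();print(s['qpos'].round(3),s['tcp_pos'].round(1),s['eef_rot'].round(3))"
```

```text
time_s: 16.25
tcp_pos: [536.7, 195.7, 400.1]
eef_rot: [1.848, 1.848, -0.617]
contact_force: [0.6, -1.0, -2.5]
opening: 13.8
finger_force: 98.9
time_s: 16.75
tcp_pos: [536.0, 119.6, 400.5]
eef_rot: [-2.221, -2.222, -0.009]
contact_force: [0.5, -0.2, -3.4]
opening: 14.0
finger_force: 98.8
time_s: 17.25
tcp_pos: [535.4, -6.2, 399.3]
eef_rot: [1.268, 2.873, -0.002]
contact_force: [0.9, -0.0, -3.3]
opening: 13.7
finger_force: 99.0
time_s: 17.75
tcp_pos: [535.3, -166.5, 333.8]
eef_rot: [0.155, 3.137, -0.003]
contact_force: [0.3, 0.0, -2.6]
opening: 14.0
finger_force: 98.9
[-0.424  0.235  1.475 -0.002  1.431 -1.896] [ 535.3 -166.5  333.8] [ 1.550e-01  3.137e+00 -3.000e-03]
```

```bash
python3 -m handwheel '[0,0.004,-0.042,-0.01,0,0,0,0,0,0,-0.045,0,0,0,0,0,0,-0.045,0,0,0,0,0,0,-0.045,0,0,0,0,0,0,-0.045,0,0,0]'
python3 -m handwheel '[0,0,0,-0.03,0,0,0,0,0,0,-0.008,0,0,0,0,0,0,0,0,0,0]'
python3 - <<'E'
from h import *
f=viewer.grab_frame("scene")
save(np.hstack([cv2.resize(f["image"][190:290,165:265],(400,400),interpolation=cv2.INTER_CUBIC),cv2.resize(f["image"][180:280,310:410],(400,400),interpolation=cv2.INTER_CUBIC)]),"s7")
E
```

```text
time_s: 18.25
tcp_pos: [539.8, -207.0, 143.0]
eef_rot: [0.164, 3.136, -0.002]
contact_force: [1.2, 0.1, -3.1]
opening: 14.0
finger_force: 99.0
time_s: 18.55
tcp_pos: [539.6, -206.3, 105.3]
eef_rot: [-0.164, -3.135, -0.0]
contact_force: [-0.2, -0.9, -1.6]
opening: 14.2
finger_force: 98.8
```

View pics/s7.png

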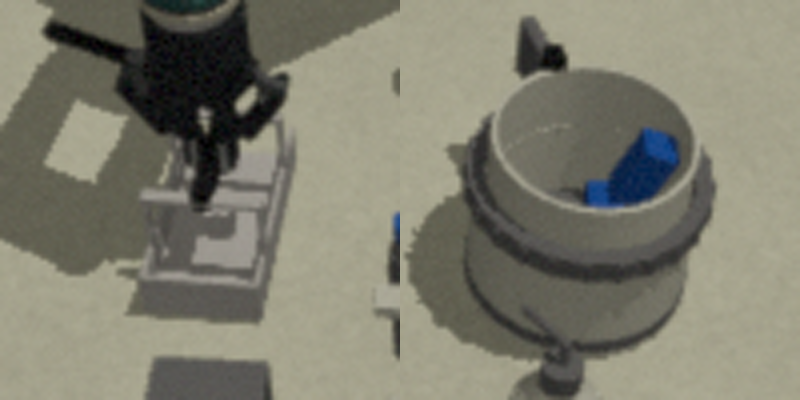

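Tray is level just above its spot and empty. The adapters lie in the drum, one leaning inside below the rim. Setting down.

```bash
python3 -m handwheel '[0,0,0,-0.004,0,0,0,0,0,0,-0.002,0,0,0,0,0,0,0,0,0,0]'
```

```text
time_s: 18.9
tcp_pos: [541.2, -206.5, 100.4]
eef_rot: [0.163, 3.136, -0.001]
contact_force: [-0.6, 0.3, -2.7]
opening: 14.0
finger_force: 98.9
```

```bash
python3 -m handwheel '[0,0,0,-0.002,0,0,0,0,0,0,-0.001,0,0,0,0,0,0,0,0,0,0]'
```

```text
time_s: 19.2
tcp_pos: [541.0, -206.2, 97.4]
eef_rot: [0.163, 3.137, -0.0]
contact_force: [-2.0, 1.6, 4.8]
opening: 13.9
finger_force: 100.1
```

Contact. Releasing and lifting away.

```bash
python3 -m handwheel '[0.3,0,0,0,0,0,0,1,0,0,0,0,0,0,1,0,0,0,0,0,0,1,0,0,0,0,0,0,1,0,0,0,0,0,0]' 30
python3 -m handwheel '[1,0,0,0.03,0,0,0,1,0,0,0.045,0,0,0,1,0,0,0.045,0,0,0,1,0,0,0.045,0,0,0,1,0,0,0.04,0,0,0]'
python3 -m handwheel '[1,-0.03,-0.03,0,0,0,0,1,-0.03,-0.03,0,0,0,0,1,0,0,0,0,0,0]'
python3 - <<'E'
from h import *
f=viewer.grab_frame("scene");g=viewer.grab_frame("top");w=viewer.grab_frame("wrist")
o=np.zeros((600,800,3),np.uint8)
o[:300,:400]=cv2.resize(f["image"],(400,300));o[:300,400:]=cv2.resize(w["image"],(400,300))
o[300:,:400]=cv2.resize(g["image"][145:220,130:230],(400,300),interpolation=cv2.INTER_CUBIC);o[300:,400:]=cv2.resize(f["image"][180:255,310:410],(400,300),interpolation=cv2.INTER_CUBIC)
save(o,"s8")
for d in viewer.silhouettes("adapter0",g): print(round(d["conf"],2),d["pixel"],atz(g,d["pixel"],60))
for n,fr in(("s",f),("t",g)):
    for d in viewer.silhouettes("tray_bar",fr): print(n,round(d["conf"],2),d["pixel"])
E
```

```text
time_s: 19.7
tcp_pos: [540.7, -206.2, 96.4]
eef_rot: [-0.163, -3.137, 0.0]
contact_force: [0.3, -0.1, 0.6]
opening: 81.6
finger_force: 0.0
time_s: 20.2
tcp_pos: [540.7, -206.2, 303.9]
eef_rot: [0.163, 3.136, -0.001]
contact_force: [0.6, -0.4, -0.4]
opening: 85.3
finger_force: 0.0
time_s: 20.5
tcp_pos: [477.8, -268.9, 301.9]
eef_rot: [-0.168, -3.136, 0.003]
contact_force: [-0.4, 0.3, 0.2]
opening: 85.3
finger_force: 0.0
0.72 [180.4, 201.7] [515.14425504 232.09108406  60.        ]
0.68 [172.7, 183.9] [565.18517499 255.73497873  60.        ]
0.57 [191.7, 179.5] [578.10508974 203.76105528  60.        ]
0.55 [164.5, 192.8] [539.81914495 277.0498633   60.        ]
s 0.79 [129.0, 209.8]
s 0.71 [220.7, 246.8]
s 0.57 [193.3, 174.5]
t 0.86 [453.0, 251.1]
t 0.83 [391.3, 348.4]
t 0.6 [335.2, 192.4]
```

View pics/s8.png

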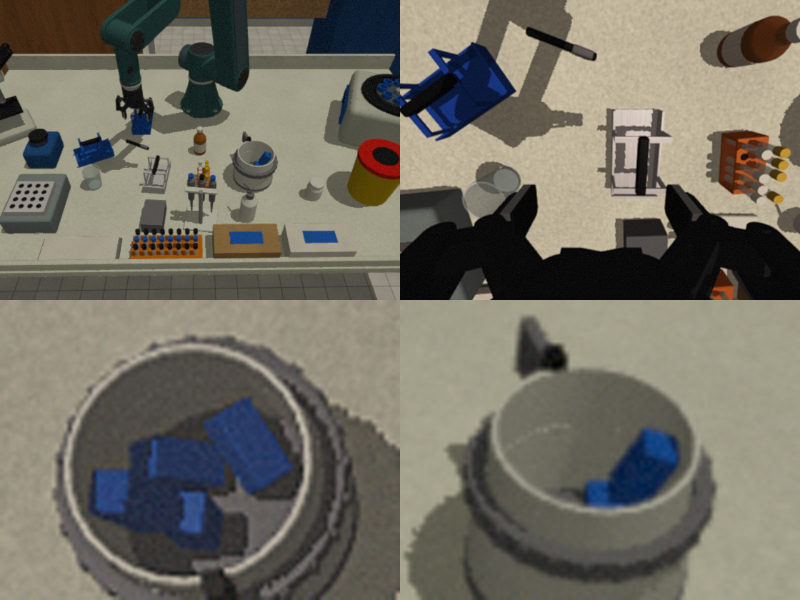

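```bash
python3 -c "
from bench import workorder
print(workorder.close_job())"
```

```text
the job is handed in; nothing more can be done
None
```

I handed the job in at about 21 s of the 69 s allowed. In the camera views the collar's lug is in line with the rib, all four adapters are in the drum, and the empty tray stands upright at its old place; the hand-in returned no verdict.

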